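# Stack the electrode plates of a test cell and latch the bail

### The arm

A 7-joint arm with a two-finger parallel gripper is mounted at the origin on a cart in front of the work surface, level with it; the furniture and walls round the work are solid. World frame = base frame: x ahead of the robot, y to its left, z up, the work surface at z = 0. Lengths are in m, angles in rad, forces in N, time in s.
With the tool pointing down it reaches from about 0.425 to 0.875 m from the base axis. Payload 4.7 kg.
Tool frame: the origin (TCP) lies midway between the tips of the shut fingers; the grasp point (between the pads) lies 19 mm behind it; z points along the fingers, x is the direction in which the jaws open and shut, and the axes are right-handed (so a half turn about z gives the same grasp; the last joint's range is limited). The gripper opens to 87 mm and grips with 3 to 60 N. Pads are 19 mm wide; open, the fingers measure 117 mm over their backs; the gripper's body (75 mm by 190 mm) begins 51 mm behind the grasp point.
Start: joints at [1.17, 0.321, -0.07, 1.45, 0.023, 1.371, -0.057], TCP at [0.262, -0.595, 0.223] pointing down, gripper open.
Joint ranges: [-2.86, 2.86], [-0.3, 2.09], [-1.38, 1.24], [0.06, 2.45], [-1.56, 4.7], [0.09, 2.05], [-2.69, 2.69]. Speed limits (rad/s): [2.57, 2.57, 3.14, 3.14, 3.14, 3.14, 3.14].

### API

Orientations are given as a rotation vector (axis times angle).
In Python, from bench import get_state, eyes, ticket gives the robot as it stands.
- The arm moves only by the tool carry_out, never from a script. Its argument "motion" is a list of rows, each a list of 2 entries, a list of its own where there are three numbers: the shift along the world's x, y, z in m, then the turn about the world's z in rad. A call has 1 to 20 rows; each row is the pose to reach, as a shift and turn from the pose commanded when the call began; what a row does not reach only later rows make up. A row lasts 1/10 s, in which the tool goes at most 50 mm and 8.59 degrees, less where a joint would pass 70% of its speed; a pose out of reach is approached as far as the arm can. A call with a gripper value outside its range is refused whole. "grip" is the gripper command: -1 is fully open, 1 is shut, values between are in proportion, set as the call begins (left out, the last holds). The fingers move at their own pace and stop on an object; "squeeze" is the grip in N (left out, the last holds). Time passes only in rows, so rows that repeat a pose let the fingers close. It gives the time, the measured TCP pose, the force and the opening at its end, in the units of the state.
- get_state(): the state, without advancing time (a new reading comes with each control period).
- eyes.get_image(name): name is "scene" or "top" or "wrist"; returns a dict with "pixels" (384x512x3 uint8, blue, green, red), "mtx" (3x3 intrinsics, pixels), "extrinsics" (4x4, takes a point from camera to world coordinates). Camera axes: x right, y down, z forward; pixel columns grow to the right and rows downward; lengths in m; the calibration is good to about 2 mm. A picture is of the moment at which its call begins. There is no depth.
- ticket.close_job(): hands the job in, once; it reports no verdict.
The state is a dict: "time": time; "joint_positions": joint angles; "qd": joint speeds; "joint_torque": joint torques, N m; "position": TCP position; "tool_rot": TCP orientation; "ft_force": force on the tool from outside, world axes, zero at the start; "torque": the same for the moment, N m; "grip_width": opening from 0.0 (shut) to 1.0 (fully open).
Only numpy, scipy, OpenCV 4.12 (cv2) and the standard library are available. Lean on these libraries where they do the work, as an engineer would, in place of code of your own. Each camera call takes 0.05 s, during which the arm holds its last target. There are 200 camera calls.

### The job

Swing the wire bail of the test cell fully back, then stack every electrode plate on the table onto the splined hub, copper and dark plates alternating so that no two of a kind lie next to each other (start with either kind if the counts allow), every copper plate's tab toward the red post and every dark plate's tab toward the black post, each lying flat and fully down. When all plates are on, swing the bail back over the hub until it is fully shut, and leave the other things on the table where they are.

Things in the scene. Friction and masses are not known exactly. Their poses are not given: they have to be found in the camera images.
- cell_base: Grey base of a test cell, 155 x 184 x 10 mm, fixed, turned up to 0.3 rad, with an aluminium splined hub at its centre. Origin under the hub axis at table height; x points away from the robot (to the two bail pivot posts, 58 mm tall, 16 x 8 mm, at x = 75, y = +-55 mm), y left to the red terminal post, z up.
- hub (a point): On the hub axis at the top of the white 40 x 40 mm pedestal that carries the stack, 26 mm above the table. Base axes. The hub is a plus sign in section: four splines 7 mm wide, reaching 14 mm from the axis along +-x and +-y; full section to 40 mm above this point, then rounded crowns rising to the axis as a lead-in, ending 47.5 mm above it.
- red_post (a point): Centre of the top of the red terminal post: 16 mm diameter, top 46 mm above the table, 78 mm from the hub axis on the base's +y side. Copper plates' tabs point to it.
- black_post (a point): Centre of the top of the black terminal post: 16 mm diameter, top 46 mm above the table, 78 mm from the hub axis on the base's -y side. Dark plates' tabs point to it.
- bail_pivot (a point): Middle of the bail's hinge axis, which runs along the base's y axis: 75 mm from the hub axis on the base's +x side, 50 mm above the table. Two 6 mm wire legs, at y = +-46 mm, join it to the bar with the yellow sleeve.
- bail_grip (a point): Centre of the bail's yellow grip sleeve (10 mm diameter, 56 mm long, parallel to the base's y axis), 86 mm from the hinge axis; moves with the bail. Bail shut: it lies over the hub, 92 mm above the table, its underside 13.5 mm above the hub's end. Fully back: 66 mm above the table, 160 mm beyond the hub axis.
- bail (a joint): Angle of the wire bail (rad): 0 = shut at its stop, over the hub; swings up and away from the robot to 2.45 = fully back at its stop. Stays where it is left (friction 0.07 N m, under 1 N at the sleeve). Sleeve in the base's frame at angle q: x = 75 - 86 cos(0.51 + q), z = 50 + 86 sin(0.51 + q) mm. Starts at 0 to 0.3.
- copper_1: Copper-coloured electrode plate, loose, flat on the table: 52 x 52 x 7 mm, 60 g, faces alike. Origin at its centre, mid thickness; z normal, x toward its tab (16 mm wide, ends 54 mm from the centre). Side flats at y = +-26 mm are free to grasp. Plus-shaped hole, four teeth between the arms: arms 10 mm wide, reaching 16 mm along +-x and +-y (1.5 to 2 mm of play on the splines). It may be absent.
- copper_1_tab (a point): Middle of the outer end of copper_1's tab, 54 mm from the plate's centre; about 24 mm short of the red post's axis when the plate is on the hub the right way round.
- copper_2: Copper-coloured electrode plate, loose, flat on the table: 52 x 52 x 7 mm, 60 g, faces alike. Origin at its centre, mid thickness; z normal, x toward its tab (16 mm wide, ends 54 mm from the centre). Side flats at y = +-26 mm are free to grasp. Plus-shaped hole, four teeth between the arms: arms 10 mm wide, reaching 16 mm along +-x and +-y (1.5 to 2 mm of play on the splines). It may be absent.
- copper_2_tab (a point): Middle of the outer end of copper_2's tab, 54 mm from the plate's centre; about 24 mm short of the red post's axis when the plate is on the hub the right way round.
- copper_3: Copper-coloured electrode plate, loose, flat on the table: 52 x 52 x 7 mm, 60 g, faces alike. Origin at its centre, mid thickness; z normal, x toward its tab (16 mm wide, ends 54 mm from the centre). Side flats at y = +-26 mm are free to grasp. Plus-shaped hole, four teeth between the arms: arms 10 mm wide, reaching 16 mm along +-x and +-y (1.5 to 2 mm of play on the splines). It may be absent.
- copper_3_tab (a point): Middle of the outer end of copper_3's tab, 54 mm from the plate's centre; about 24 mm short of the red post's axis when the plate is on the hub the right way round.
- dark_1: Dark grey steel electrode plate, loose, flat on the table: 52 x 52 x 7 mm, 60 g, faces alike. Origin at its centre, mid thickness; z normal, x toward its tab (16 mm wide, ends 54 mm from the centre). Side flats at y = +-26 mm are free to grasp. Plus-shaped hole, four teeth between the arms: arms 10 mm wide, reaching 16 mm along +-x and +-y (1.5 to 2 mm of play on the splines). It may be absent.
- dark_1_tab (a point): Middle of the outer end of dark_1's tab, 54 mm from the plate's centre; about 24 mm short of the black post's axis when the plate is on the hub the right way round.
- dark_2: Dark grey steel electrode plate, loose, flat on the table: 52 x 52 x 7 mm, 60 g, faces alike. Origin at its centre, mid thickness; z normal, x toward its tab (16 mm wide, ends 54 mm from the centre). Side flats at y = +-26 mm are free to grasp. Plus-shaped hole, four teeth between the arms: arms 10 mm wide, reaching 16 mm along +-x and +-y (1.5 to 2 mm of play on the splines). It may be absent.
- dark_2_tab (a point): Middle of the outer end of dark_2's tab, 54 mm from the plate's centre; about 24 mm short of the black post's axis when the plate is on the hub the right way round.
- dark_3: Dark grey steel electrode plate, loose, flat on the table: 52 x 52 x 7 mm, 60 g, faces alike. Origin at its centre, mid thickness; z normal, x toward its tab (16 mm wide, ends 54 mm from the centre). Side flats at y = +-26 mm are free to grasp. Plus-shaped hole, four teeth between the arms: arms 10 mm wide, reaching 16 mm along +-x and +-y (1.5 to 2 mm of play on the splines). It may be absent.
- dark_3_tab (a point): Middle of the outer end of dark_3's tab, 54 mm from the plate's centre; about 24 mm short of the black post's axis when the plate is on the hub the right way round.
- timer: Bystander: light grey bench timer, 62 x 62 x 15 mm, loose. Origin at the centre of its underside.
- buffer_bottle: Bystander: small white dropper bottle with a white cap and green band, 29 mm diameter, 71 mm tall, loose. Origin at the centre of its underside, z up.
- petri_dish: Bystander: clear shallow petri dish, 62 mm diameter, 13 mm tall, loose. Origin at the centre of its underside.
- control_bottle: Bystander: small white dropper bottle with a red cap and pink band, 25 mm diameter, 57 mm tall, loose. Origin at the centre of its underside, z up.
Mind the look-alikes: they are no part of the job. Leave any pink or yellow look-alike of the copper_3 alone.

How it is judged:
On the way, in this order (a step that is already met when the one before it is completed fails the run):
1. the bail is swung fully back (value of joint bail above 2.1 rad), for 0.2 s.
2. with the bail still back, all plates present are on the hub, flat, alternating, tabs to their posts (horizontal distance between each of copper_1, copper_2, copper_3, dark_1, dark_2, dark_3 and hub below 0.005 m and z of copper_1 in the frame of hub between 0.001 and 0.0415 m and angle between the z axis of each of copper_1, copper_2, copper_3, dark_1, dark_2, dark_3 and the z axis of cell_base, either way round below 0.08 rad and horizontal distance between each of copper_1_tab, copper_2_tab, copper_3_tab and red_post below 0.03 m and z of copper_2 in the frame of hub between 0.001 and 0.0415 m and z of copper_3 in the frame of hub between 0.001 and 0.0415 m and z of dark_1 in the frame of hub between 0.001 and 0.0415 m and horizontal distance between each of dark_1_tab, dark_2_tab, dark_3_tab and black_post below 0.03 m and z of dark_2 in the frame of hub between 0.001 and 0.0415 m and z of dark_3 in the frame of hub between 0.001 and 0.0415 m and (z of copper_2 in the frame of copper_1 above 0.0105 m or z of copper_2 in the frame of copper_1 below -0.0105 m) and (z of copper_3 in the frame of copper_1 above 0.0105 m or z of copper_3 in the frame of copper_1 below -0.0105 m) and (z of copper_3 in the frame of copper_2 above 0.0105 m or z of copper_3 in the frame of copper_2 below -0.0105 m) and (z of dark_2 in the frame of dark_1 above 0.0105 m or z of dark_2 in the frame of dark_1 below -0.0105 m) and (z of dark_3 in the frame of dark_1 above 0.0105 m or z of dark_3 in the frame of dark_1 below -0.0105 m) and (z of dark_3 in the frame of dark_2 above 0.0105 m or z of dark_3 in the frame of dark_2 below -0.0105 m) and value of joint bail above 1.6 rad), for 0.2 s.
At the end, for the whole second after the job is handed in: Bail shut (< 0.15 rad). Every plate present on the hub: centre within 5 mm of its axis, at most 41.5 mm above the pedestal, flat within 0.08 rad, tab end within 30 mm (level) of its post, same-kind centres over 10.5 mm apart in height; all at rest (horizontal distance between each of copper_1, copper_2, copper_3, dark_1, dark_2, dark_3 and hub below 0.005 m and z of copper_1 in the frame of hub between 0.001 and 0.0415 m and angle between the z axis of each of copper_1, copper_2, copper_3, dark_1, dark_2, dark_3 and the z axis of cell_base, either way round below 0.08 rad and horizontal distance between each of copper_1_tab, copper_2_tab, copper_3_tab and red_post below 0.03 m and z of copper_2 in the frame of hub between 0.001 and 0.0415 m and z of copper_3 in the frame of hub between 0.001 and 0.0415 m and z of dark_1 in the frame of hub between 0.001 and 0.0415 m and horizontal distance between each of dark_1_tab, dark_2_tab, dark_3_tab and black_post below 0.03 m and z of dark_2 in the frame of hub between 0.001 and 0.0415 m and z of dark_3 in the frame of hub between 0.001 and 0.0415 m and (z of copper_2 in the frame of copper_1 above 0.0105 m or z of copper_2 in the frame of copper_1 below -0.0105 m) and (z of copper_3 in the frame of copper_1 above 0.0105 m or z of copper_3 in the frame of copper_1 below -0.0105 m) and (z of copper_3 in the frame of copper_2 above 0.0105 m or z of copper_3 in the frame of copper_2 below -0.0105 m) and (z of dark_2 in the frame of dark_1 above 0.0105 m or z of dark_2 in the frame of dark_1 below -0.0105 m) and (z of dark_3 in the frame of dark_1 above 0.0105 m or z of dark_3 in the frame of dark_1 below -0.0105 m) and (z of dark_3 in the frame of dark_2 above 0.0105 m or z of dark_3 in the frame of dark_2 below -0.0105 m) and linear speed of each of copper_1, copper_2, copper_3, dark_1, dark_2, dark_3 below 0.02 m/s and value of joint bail below 0.15 rad); the robot touches nothing.
It fails at once if the timer is pushed more than 6 cm away (distance of timer from where it was at the start of the episode above 0.06 m).
It fails at once if the buffer bottle is pushed more than 6 cm away or tipped over (distance of buffer_bottle from where it was at the start of the episode above 0.06 m or angle between buffer_bottle's own z axis and vertical above 0.8 rad).
It fails at once if the petri dish is pushed more than 6 cm away (distance of petri_dish from where it was at the start of the episode above 0.06 m).
It fails at once if the control bottle is pushed more than 6 cm away or tipped over (distance of control_bottle from where it was at the start of the episode above 0.06 m or angle between control_bottle's own z axis and vertical above 0.8 rad).
Of copper_1, copper_2, copper_3 only 2 to 3 are there at a start; the rules pass over those that are not, and their reading is None.
Of dark_1, dark_2, dark_3 only 2 to 3 are there at a start; the rules pass over those that are not, and their reading is None.
At some moment in a run one of copper_1, copper_2, copper_3, dark_1, dark_2, dark_3 may be knocked a few centimetres aside while the robot is not near it.
Once in a run the grip may slacken for a moment while it holds something.
It also fails if it takes over 210 s, if anything falls off the work surface, if the arm or the gripper's body presses on something with over 40 N, if the wrist force passes 120 N, or if a joint passes its speed limit or range.

## Working session

There is one attempt and no reset: what is moved stays moved. The work goes in short steps, Python scripts to look and compute and a tool call to move; the robot and the scene stay as the last step left them, time stands still between calls to the robot, and variables do not carry over. Pictures are saved under pics/ and viewed, about 12 in all and at most 16, crops included, and the job is handed in when it is done.

Besides the shell and the picture viewer there is one more tool, called after "Request:" as name(argument=value, ...), one argument or row to a line, values as JSON. carry_out: Moves the arm, as the interface text tells. Its arguments: {"type":"object","properties":{"motion":{"type":"array","items":{"type":"array"}},"grip":{"type":"number"},"squeeze":{"type":"number"}},"required":["motion"]}

```bash
mkdir -p pics; ls; python3 - <<'E'
from bench import get_state, eyes
import cv2, numpy as np
s=get_state(); print({k:np.round(v,3) for k,v in s.items()})
for n in ("scene","top"):
    d=eyes.get_image(n); cv2.imwrite(f"pics/{n}0.png",d["pixels"]); print(n,d["mtx"].tolist(),np.round(d["extrinsics"],4).tolist())
    np.savez(f"{n}0.npz",**d)
a=cv2.imread("pics/top0.png"); cv2.imwrite("pics/top0b.png",cv2.resize(a,(800,600),interpolation=cv2.INTER_CUBIC))
E
```

```text
pics
{'time': np.float64(0.0), 'joint_positions': array([ 1.17 ,  0.322, -0.07 ,  1.452,  0.023,  1.371, -0.057]), 'qd': array([ 0.002,  0.   ,  0.001, -0.   ,  0.   , -0.002,  0.   ]), 'joint_torque': array([-1.0000e-03, -4.9129e+01, -4.0400e-01, -3.1252e+01, -6.4000e-02,
        4.4000e-02,  0.0000e+00]), 'position': array([ 0.262, -0.594,  0.221]), 'tool_rot': array([-2.631,  1.716,  0.003]), 'ft_force': array([-0.419, -0.173,  0.269]), 'torque': array([-0.02 , -0.007, -0.027]), 'grip_width': np.float64(0.995)}
scene [[369.79327440979324, 0.0, 255.3451412358358], [0.0, 369.79327440979324, 191.8395221075161], [0.0, 0.0, 1.0]] [[-0.4074, -0.5433, 0.7341, -0.2391], [-0.9132, 0.2391, -0.3299, 0.3869], [0.0037, -0.8048, -0.5936, 0.743], [0.0, 0.0, 0.0, 1.0]]
top [[366.9714738027557, 0.0, 255.44206688753604], [0.0, 366.9714738027557, 189.70525382881632], [0.0, 0.0, 1.0]] [[-0.0051, -0.9933, 0.1153, 0.4525], [-0.9998, 0.0028, -0.0199, -0.0001], [0.0195, -0.1153, -0.9931, 1.2727], [0.0, 0.0, 0.0, 1.0]]
```

View pics/top0b.png

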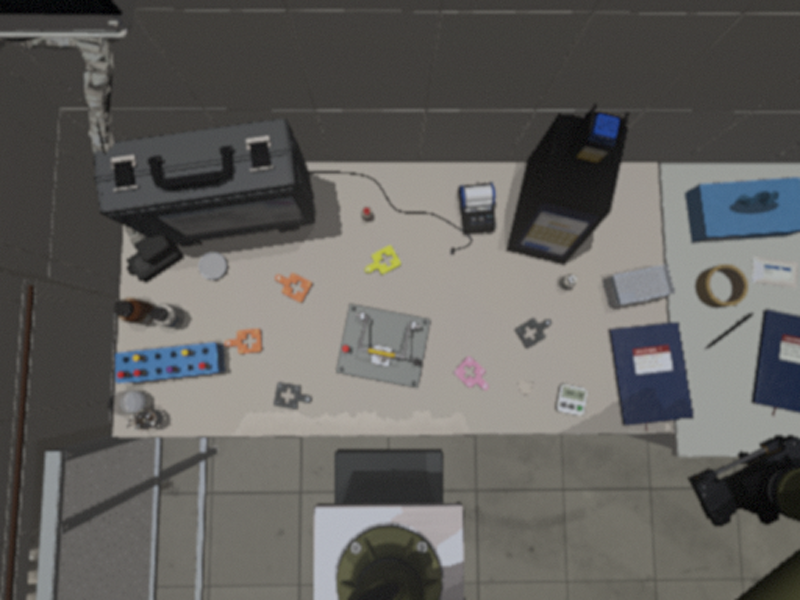

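View pics/scene0.png

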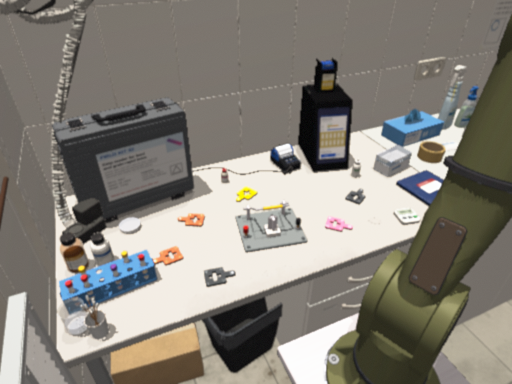

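Top view (800x600 scale) shows copper plates at (295,287) and (247,342), and dark plates at (290,396) and (532,332). The yellow and pink ones are look-alikes. The cell is at (383,345) with its red post on the left. Next I'll measure these.

```bash
cat > h.py <<'E'
import numpy as np, cv2
from bench import get_state, eyes
def grab(n,save=None):
    d=eyes.get_image(n)
    if save: cv2.imwrite(f"pics/{save}.png",d["pixels"])
    return d
def ray(d,uv,z):
    uv=np.atleast_2d(uv).astype(float); E=d["extrinsics"]
    r=np.c_[uv,np.ones(len(uv))]@np.linalg.inv(d["mtx"]).T@E[:3,:3].T; o=E[:3,3]
    return (o+r*((z-o[2])/r[:,2])[:,None])[:,:2]
def proj(d,P):
    E=np.linalg.inv(d["extrinsics"]); p=np.atleast_2d(P)@E[:3,:3].T+E[:3,3]
    q=p@d["mtx"].T; return q[:,:2]/q[:,2:]
def mask(d,kind):
    hsv=cv2.cvtColor(d["pixels"],cv2.COLOR_BGR2HSV); H,S,V=[hsv[...,i].astype(int) for i in range(3)]
    return {"copper":(H>=5)&(H<=17)&(S>120)&(V>90),"dark":(V<100)&(S<70),
      "red":((H<5)|(H>174))&(S>130)&(V>80),"yellow":(H>=19)&(H<=35)&(S>120)&(V>90)}[kind].astype(np.uint8)*255
def plates(d,kind,z=0.007,lo=1500e-6,hi=4500e-6):
    "plates: centre, yaw of tab, from filled-contour metric moments"
    out=[]
    for c in cv2.findContours(mask(d,kind),cv2.RETR_EXTERNAL,cv2.CHAIN_APPROX_NONE)[0]:
        if len(c)<20: continue
        m=np.zeros(d["pixels"].shape[:2],np.uint8); cv2.drawContours(m,[c],-1,255,-1)
        v,u=np.nonzero(m); 
        if (u.min()==0)|(v.min()==0)|(u.max()==511)|(v.max()==383): continue
        P=ray(d,np.c_[u,v],z); E=d["extrinsics"]
        W=ray(d,[[u.mean(),v.mean()],[u.mean()+1,v.mean()],[u.mean(),v.mean()+1]],z)
        A=len(u)*abs(np.linalg.det(W[1:]-W[0]))
        if not lo<A<hi: continue
        mu=P.mean(0); Q=P-mu; w,V=np.linalg.eigh(np.cov(Q.T)); a=V[:,1]
        if ((Q@a)**3).mean()<0: a=-a
        far=np.percentile(Q@a,99.5)
        out.append(dict(c=mu-a*0.0057,yaw=np.arctan2(a[1],a[0]),A=A*1e6,ratio=np.sqrt(w[1]/w[0]),far=far,uv=(u.mean(),v.mean())))
    return out
def show(d,kinds=("copper","dark"),**k):
    for kd in kinds:
        for p in plates(d,kd,**k): print(kd,"c",np.round(p["c"],4),"yaw %.3f A %.0f ratio %.2f far %.4f"%(p["yaw"],p["A"],p["ratio"],p["far"]),"uv",np.round(p["uv"]))
def blob(d,kind,z,near=None,minpx=4):
    n,l,st,ce=cv2.connectedComponentsWithStats(mask(d,kind))
    for i in range(1,n):
        if st[i,4]>=minpx: 
            x=ray(d,ce[i],z)[0]
            if near is None or np.linalg.norm(x-near)<.1: print(kind,"px",st[i,4],"uv",np.round(ce[i],1),"xy",np.round(x,4))
E
python3 - <<'E'
from h import *
for n in("top","scene"):
    d=dict(np.load(n+"0.npz")); print(n); show(d)
    blob(d,"red",.046); blob(d,"yellow",.092)
E
```

```text
top
copper c [0.5028 0.301 ] yaw 1.627 A 2328 ratio 1.28 far 0.0362 uv [159. 218.]
copper c [0.6195 0.2   ] yaw 1.084 A 2296 ratio 1.27 far 0.0365 uv [189. 183.]
dark c [ 0.1097 -0.3193] yaw 1.519 A 2967 ratio 4.29 far 0.0857 uv [343. 335.]
dark c [ 0.2825 -0.5958] yaw 1.360 A 2379 ratio 2.89 far 0.0649 uv [422. 281.]
dark c [0.3404 0.51  ] yaw 0.649 A 3012 ratio 1.27 far 0.0479 uv [ 96. 265.]
dark c [0.384  0.2226] yaw -1.638 A 2364 ratio 1.24 far 0.0334 uv [184. 253.]
dark c [ 0.3948 -0.535 ] yaw 0.359 A 2037 ratio 2.17 far 0.1287 uv [403. 247.]
dark c [ 0.5164 -0.3118] yaw -1.012 A 2613 ratio 1.27 far 0.0381 uv [340. 212.]
dark c [0.5625 0.5104] yaw 1.782 A 1921 ratio 1.42 far 0.0551 uv [ 98. 201.]
dark c [ 0.6093 -0.5012] yaw -2.627 A 1877 ratio 2.09 far 0.0444 uv [392. 188.]
dark c [ 0.635  -0.7775] yaw -2.910 A 1584 ratio 2.06 far 0.0348 uv [469. 181.]
red px 8 uv [234.1 134.9] xy [0.7839 0.0473]
red px 10 uv [220.8 223. ] xy [0.4838 0.0911]
red px 6 uv [425.  222.5] xy [ 0.4823 -0.5941]
red px 7 uv [129.  233.7] xy [0.45   0.3931]
red px 10 uv [ 87.5 238.2] xy [0.436  0.5281]

[... 436 characters left out ...]
.108 A 3277 ratio 2.78 far 0.1726 uv [442. 251.]
dark c [1.9313 0.53  ] yaw -3.064 A 3212 ratio 3.52 far 0.1165 uv [66. 89.]
red px 6 uv [223.5 170. ] xy [0.7832 0.0483]
red px 7 uv [430.1 179.6] xy [ 0.451  -0.5622]
red px 28 uv [245.4 228.8] xy [0.4751 0.096 ]
red px 21 uv [140.6 256.8] xy [0.4854 0.3827]
red px 31 uv [ 83.8 277.5] xy [0.472  0.5199]
red px 26 uv [ 68.2 283.5] xy [0.4673 0.5548]
yellow px 61 uv [327.   84.8] xy [ 1.2311 -0.6556]
yellow px 163 uv [430.3 154.3] xy [ 0.522  -0.6163]
yellow px 163 uv [245.5 193.5] xy [0.5701 0.0551]
yellow px 54 uv [273.1 206.8] xy [0.4811 0.0081]
yellow px 26 uv [124.  253.5] xy [0.4648 0.4176]
yellow px 44 uv [ 81.3 268.3] xy [0.4562 0.5146]
```

Request:
carry_out(
  motion=[
    [[0.17,0.3,0.06],0.5],
    [[0.17,0.3,0.06],0.5],
    [[0.17,0.3,0.06],0.5],
    [[0.17,0.3,0.06],0.5],
    [[0.17,0.3,0.06],0.5],
    [[0.17,0.3,0.06],0.5],
    [[0.17,0.3,0.06],0.5],
    [[0.2,0.61,0.06],0.98],
    [[0.2,0.61,0.06],0.98],
    [[0.2,0.61,0.06],0.98],
    [[0.2,0.61,0.06],0.98],
    [[0.2,0.61,0.06],0.98],
    [[0.2,0.61,0.06],0.98],
    [[0.2,0.61,0.06],0.98],
    [[0.2,0.61,0.06],0.98],
    [[0.2,0.61,0.06],0.98],
    [[0.2,0.61,0.06],0.98],
  ],
  grip=-1,
)

```text
time: 1.8
position: [0.4618, 0.0127, 0.2823]
tool_rot: [3.129, -0.282, -0.001]
ft_force: [0.1, -0.5, 0.1]
grip_width: 1.001
```

```bash
python3 - <<'E'
from h import *
s=get_state(); print(s["time"],s["position"],s["tool_rot"],s["joint_positions"])
d=grab("wrist","w1"); np.savez("w1.npz",**d); print(np.round(d["mtx"],1).tolist(),np.round(d["extrinsics"],4).tolist())
blob(d,"red",.046,np.array([.47,.015]),20); blob(d,"yellow",.092,np.array([.47,.015]),20)
E
```

```text
1.8 [0.46181988 0.01274753 0.28225398] [ 3.12862779e+00 -2.81737894e-01 -1.00936705e-03] [ 0.63895797 -0.10093305 -0.66541884  1.77685044 -0.06251279  1.44516253
 -0.19571795]
[[273.4, 0.0, 253.7], [0.0, 273.4, 190.2], [0.0, 0.0, 1.0]] [[0.984, -0.1721, -0.0459, 0.4751], [-0.1782, -0.9512, -0.2521, 0.0819], [-0.0003, 0.2563, -0.9666, 0.4447], [0.0, 0.0, 0.0, 1.0]]
red px 89 uv [260.4 109.6] xy [0.4861 0.0911]
yellow px 310 uv [263.6 171.9] xy [0.4755 0.012 ]
```

View pics/w1.png

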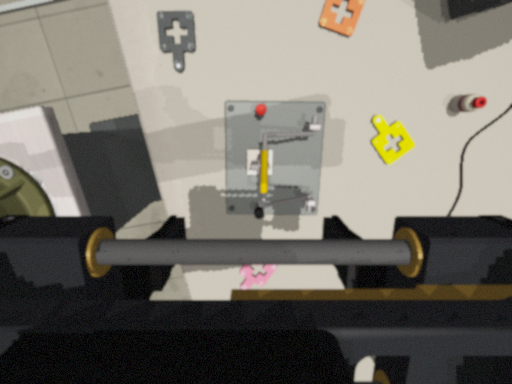

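Wrist view: base upright in frame, red post (260,110), black post (258,212), sleeve (264,172), white pedestal behind the sleeve. Now the base pose from posts, base outline and sleeve line.

```bash
python3 - <<'E'
from h import *
d=dict(np.load("w1.npz")); a=d["pixels"]; hsv=cv2.cvtColor(a,cv2.COLOR_BGR2HSV)
k=(hsv[...,2]<45).astype(np.uint8); n,l,st,ce=cv2.connectedComponentsWithStats(k[195:214,240:280])
for i in range(1,n): print("blk",st[i],ce[i]+[240,195])
y=mask(d,"yellow")[130:215,225:300]; v,u=np.nonzero(y); P=ray(d,np.c_[u+225,v+130],.092); Q=P-P.mean(0); w,V=np.linalg.eigh(np.cov(Q.T)); b=V[:,1]*np.sign(V[1,1]); print("sleeve",P.mean(0),"yaw",np.arctan2(-b[0],b[1]), "len",np.ptp(Q@b), "wid",np.ptp(Q@V[:,0]))
cv2.imwrite("pics/w1c.png",cv2.resize(a[85:235,210:340],None,fx=4,fy=4,interpolation=cv2.INTER_CUBIC))
E
```

```text
blk [15 12  8  7 43] [258.06976744 210.48837209]
sleeve [0.47546163 0.01179597] yaw -0.18247630052137503 len 0.05731887445280156 wid 0.009784787879990587
```

View pics/w1c.png

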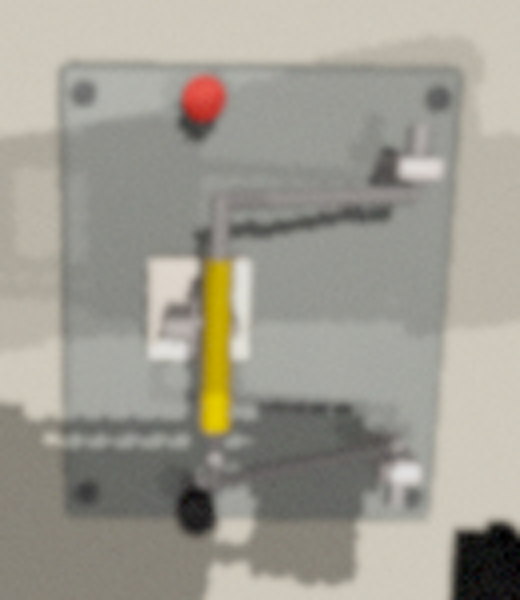

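Hub ≈ (0.472, 0.0145), base yaw −0.18, bail q ≈ 0.08. I'll grasp the sleeve and follow the arc.

Request:
carry_out(
  motion=[
    [[0.0137,0.0005,-0.05],0],
    [[0.0137,0.0005,-0.1],0],
    [[0.0137,0.0005,-0.15],0],
    [[0.0137,0.0005,-0.18],0],
    [[0.0137,0.0005,-0.2],0],
    [[0.0137,0.0005,-0.2],0],
  ],
)

```text
time: 2.45
position: [0.4729, 0.0142, 0.0795]
tool_rot: [-3.129, 0.28, 0.011]
ft_force: [0.5, 0.2, -0.6]
grip_width: 0.996
```

Request:
carry_out(
  motion=[
    [[0,0,0],0],
    [[0,0,0],0],
    [[0,0,0],0],
    [[0,0,0],0],
    [[0,0,0],0],
    [[0,0,0],0],
  ],
  grip=1,
  squeeze=10,
)

```text
time: 3.05
position: [0.4758, 0.0156, 0.0829]
tool_rot: [3.129, -0.276, 0.001]
ft_force: [0.1, -0.0, -0.1]
grip_width: 0.537
```

```bash
python3 - <<'E'
import numpy as np
q0=.083
for q in np.linspace(q0,2.45,21)[1:]:
    dx=-.086*(np.cos(.51+q)-np.cos(.51+q0)); dz=.086*(np.sin(.51+q)-np.sin(.51+q0))
    print("[[%.3f, %.3f, %.3f], 0],"%(dx*.984,-dx*.181,dz),end=" ")
E
```

```text
[[0.006, -0.001, 0.008], 0], [[0.013, -0.002, 0.015], 0], [[0.021, -0.004, 0.022], 0], [[0.029, -0.005, 0.027], 0], [[0.038, -0.007, 0.032], 0], [[0.048, -0.009, 0.035], 0], [[0.058, -0.011, 0.037], 0], [[0.068, -0.012, 0.038], 0], [[0.078, -0.014, 0.038], 0], [[0.087, -0.016, 0.036], 0], [[0.097, -0.018, 0.033], 0], [[0.106, -0.020, 0.030], 0], [[0.115, -0.021, 0.025], 0], [[0.123, -0.023, 0.019], 0], [[0.131, -0.024, 0.012], 0], [[0.137, -0.025, 0.004], 0], [[0.143, -0.026, -0.004], 0], [[0.148, -0.027, -0.013], 0], [[0.151, -0.028, -0.023], 0], [[0.153, -0.028, -0.033], 0],
```

Request:
carry_out(
  motion=[
    [[0,0,0],0],
    [[0,0,0],0],
    [[0,0,0],0],
    [[0,0,0],0],
    [[0,0,0],0],
    [[0,0,0],0],
    [[0,0,0],0],
    [[0,0,0],0],
  ],
)

```text
time: 3.85
position: [0.4756, 0.0156, 0.0826]
tool_rot: [3.129, -0.276, -0.0]
ft_force: [0.3, 0.0, 0.0]
grip_width: 0.109
```

Request:
carry_out(
  motion=[
    [[0.006,-0.001,0.008],0],
    [[0.013,-0.002,0.015],0],
    [[0.021,-0.004,0.022],0],
    [[0.029,-0.005,0.027],0],
    [[0.038,-0.007,0.032],0],
    [[0.048,-0.009,0.035],0],
    [[0.058,-0.011,0.037],0],
    [[0.068,-0.012,0.038],0],
    [[0.078,-0.014,0.038],0],
    [[0.087,-0.016,0.036],0],
    [[0.097,-0.018,0.033],0],
    [[0.106,-0.02,0.03],0],
    [[0.115,-0.021,0.025],0],
    [[0.123,-0.023,0.019],0],
    [[0.131,-0.024,0.012],0],
    [[0.137,-0.025,0.004],0],
    [[0.143,-0.026,-0.004],0],
    [[0.148,-0.027,-0.013],0],
    [[0.151,-0.028,-0.023],0],
    [[0.153,-0.028,-0.033],0],
  ],
)

```text
time: 5.85
position: [0.6284, -0.012, 0.049]
tool_rot: [-3.129, 0.276, 0.002]
ft_force: [-9.7, -0.3, 13.8]
grip_width: 0.111
```

Request:
carry_out(
  motion=[
    [[0,0,0],0],
    [[0,0,0],0],
    [[0,0,0],0],
    [[0,0,0],0],
  ],
)

```text
time: 6.25
position: [0.6282, -0.0117, 0.0492]
tool_rot: [-3.129, 0.275, 0.001]
ft_force: [-2.6, -0.4, -2.2]
grip_width: 0.108
```

Request:
carry_out(
  motion=[
    [[0,0,0],0],
    [[0,0,0],0],
    [[0,0,0],0],
    [[0,0,0],0],
    [[0,0,0],0],
    [[0,0,0.05],0],
    [[0,0,0.1],0],
    [[0,0,0.15],0],
    [[-0.04,0,0.17],0],
    [[-0.08,0,0.17],0],
    [[-0.12,0,0.17],0],
    [[-0.158,-0.02,0.17],0],
    [[-0.158,-0.02,0.17],0],
    [[-0.158,-0.02,0.17],0],
    [[-0.158,-0.02,0.17],0],
  ],
  grip=-1,
)

```text
time: 7.75
position: [0.4716, -0.032, 0.22]
tool_rot: [-3.129, 0.275, -0.002]
ft_force: [0.5, 0.2, 0.1]
grip_width: 0.998
```

```bash
python3 - <<'E'
from h import *
s=get_state(); print(s["time"],s["position"],s["ft_force"])
d=grab("wrist","w2"); np.savez("w2.npz",**d)
blob(d,"red",.046,np.array([.47,.015]),20)
for p in ([.472,.0145,.026],[.472,.0145,.0735]): print(proj(d,p))
c=proj(d,[.472,.0145,.03])[0].astype(int); print(c,d["extrinsics"][:3,3])
cv2.imwrite("pics/w2c.png",cv2.resize(d["pixels"][max(0,c[1]-90):c[1]+90,c[0]-90:c[0]+90],None,fx=3,fy=3,interpolation=cv2.INTER_CUBIC))
show(d)
E
```

```text
7.75 [ 0.47155983 -0.03198131  0.22000787] [0.51584115 0.2495809  0.10678115]
red px 152 uv [247.   69.9] xy [0.4864 0.0906]
[[246.9400439  137.68024976]]
[[245.99714938 140.64710392]]
[246 137] [0.48418328 0.03718653 0.38257567]
```

View pics/w2c.png

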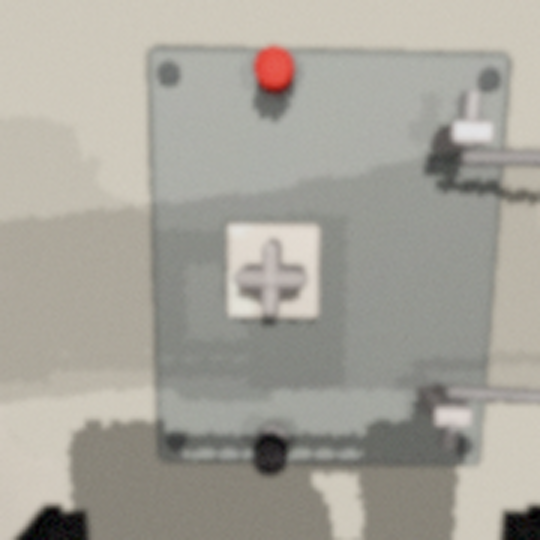

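The bail is back and the hub is clear in view: pedestal centre at crop (273,271), i.e. image (247,137), red post (247,70), black post (246,199).

```bash
cat >> h.py <<'E'
def hub(d,g=(.472,.0145)):
    c=proj(d,[g[0],g[1],.026])[0].astype(int); r=45; x0,y0=c-r
    a=d["pixels"][y0:y0+2*r,x0:x0+2*r]; m=(a.min(2)>165).astype(np.uint8)
    n,l,st,ce=cv2.connectedComponentsWithStats(m); i=1+np.argmax(st[1:,4])
    pts=np.argwhere(l==i)[:,::-1]+[x0,y0]
    P=ray(d,pts,.026); (cx,cy),wh,ang=cv2.minAreaRect((P*1000).astype(np.float32))
    print("pedestal",round(cx,2),round(cy,2),"size",np.round(wh,1),"ang",round(ang,1))
E
python3 - <<'E'
from h import *
d=dict(np.load("w2.npz")); hub(d)
a=d["pixels"]; k=(a.max(2)<50).astype(np.uint8)[188:210,235:258]; n,l,st,ce=cv2.connectedComponentsWithStats(k)
for i in range(1,n): print(st[i],ray(d,ce[i]+[235,188],.046))
E
```

```text
pedestal 482.29 56.3 size [ 24.9 101.6] ang 80.0
[ 6  4 10 12 79] [[ 0.45739776 -0.05740138]]
```

```bash
python3 - <<'E'
from h import *
d=dict(np.load("w2.npz")); a=d["pixels"]; print(a[137,228:268].min(1)); print(a[115:160,236].min(1))
sub=a[115:162,222:274].min(2)
for t in (150,175,190,200):
    m=(sub>t).astype(np.uint8); n,l,st,ce=cv2.connectedComponentsWithStats(m); i=1+np.argmax(st[1:,4])
    pts=np.argwhere(l==i)[:,::-1]+[222,115]; P=ray(d,pts,.026); print(t,st[i],cv2.minAreaRect((P*1000).astype(np.float32)))
E
```

```text
[142 138 135 154 184 198 192 182 172 163 158 156 158 157 156 162 173 182
 183 176 168 160 156 153 154 152 150 146 151 168 192 204 201 185 156 134
 134 131 134 132]
[147 147 148 148 145 150 178 204 219 219 215 210 207 206 208 206 206 206
 204 200 188 174 172 172 177 170 159 147 136 141 161 191 209 214 215 215
 203 175 138 127 139 143 141 141 137]
150 [  9   6  32  32 920] ((471.54766845703125, 15.811882019042969), (39.09890365600586, 40.28709030151367), 79.97116088867188)
175 [ 10   6  30  32 626] ((471.54248046875, 15.809967041015625), (39.09321975708008, 37.6788330078125), 79.97102355957031)
190 [ 10   7  30  30 440] ((471.5169372558594, 15.720437049865723), (37.01104736328125, 36.924034118652344), 78.82238006591797)
200 [ 11   7  28  17 252] ((473.3052673339844, 24.099754333496094), (18.68455696105957, 35.06990051269531), 77.33378601074219)
```

Request:
carry_out(
  motion=[
    [[-0.07,0.2,-0.02],0.11],
    [[-0.07,0.2,-0.02],0.11],
    [[-0.07,0.2,-0.02],0.11],
    [[-0.07,0.2,-0.02],0.11],
    [[-0.07,0.2,-0.02],0.11],
    [[-0.07,0.2,-0.02],0.11],
    [[-0.07,0.2,-0.02],0.11],
    [[-0.07,0.2,-0.02],0.11],
  ],
)

```text
time: 8.6
position: [0.4016, 0.166, 0.1996]
tool_rot: [-3.139, 0.108, 0.001]
ft_force: [0.2, -0.4, 0.3]
grip_width: 1.001
```

```bash
python3 - <<'E'
from h import *
s=get_state(); print(s["time"],s["position"],s["tool_rot"])
d=grab("wrist","w3"); np.savez("w3.npz",**d); show(d)
E
```

```text
8.6 [0.40156022 0.16604712 0.1995939 ] [-3.13921750e+00  1.07793653e-01  5.22846583e-04]
copper c [0.6212 0.2033] yaw 1.075 A 2964 ratio 1.31 far 0.0465 uv [426. 128.]
copper c [0.5063 0.3031] yaw 1.801 A 2620 ratio 1.27 far 0.0408 uv [332.  49.]
```

View pics/w3.png

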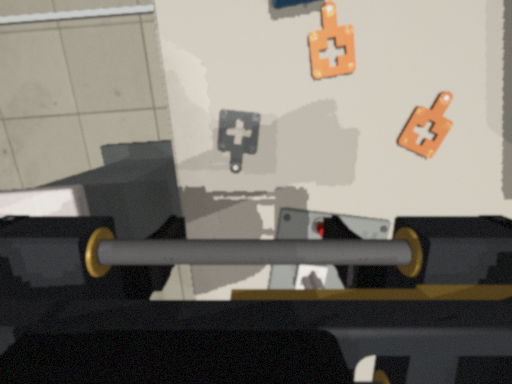

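Dark plate at (239,135), copper A at (332,50), copper B at (427,130). I'll switch to using hole centroids and tab pixels for better accuracy.

```bash
cat >> h.py <<'E'
def plates2(d,kind,z=.0035,near=None,vmax=110,pr=True):
    "centre = hole centroid, yaw = direction to tab pixels"
    if kind=="dark":
        hsv=cv2.cvtColor(d["pixels"],cv2.COLOR_BGR2HSV); m=((hsv[...,2]<vmax)&(hsv[...,1]<90)).astype(np.uint8)*255
    else: m=mask(d,kind)
    cs,hi=cv2.findContours(m,cv2.RETR_CCOMP,cv2.CHAIN_APPROX_NONE); out=[]
    for i,c in enumerate(cs):
        if hi[0][i][3]<0: continue
        M=cv2.moments(c)
        if M["m00"]<20: continue
        uv=[M["m10"]/M["m00"],M["m01"]/M["m00"]]
        W=ray(d,[uv,[uv[0]+1,uv[1]],[uv[0],uv[1]+1]],z); A=M["m00"]*abs(np.linalg.det(W[1:]-W[0]))*1e6
        if not 250<A<950: continue
        par=cs[hi[0][i][3]]; f=np.zeros(m.shape,np.uint8); cv2.drawContours(f,[par],-1,255,-1)
        v,u=np.nonzero(f); P=ray(d,np.c_[u,v],z+.0035)-W[0]; r=np.hypot(*P.T); t=P[(r>.0385)&(r<.056)]
        if len(t)<5 or r.max()>.07: continue
        t=t.mean(0); y=np.arctan2(t[1],t[0]); out.append((W[0],y))
        if pr: print(kind,"c",np.round(W[0],4),"yaw %.3f"%y,"holeA %.0f rmax %.3f"%(A,r.max()),"uv",np.round(uv,1))
    return out
E
python3 - <<'E'
from h import *
d=dict(np.load("w3.npz")); plates2(d,"copper"); plates2(d,"dark"); plates2(d,"dark",vmax=130)
E
```

```text
copper c [0.6235 0.2034] yaw 1.149 holeA 584 rmax 0.053 uv [423.5 132.4]
copper c [0.5049 0.3052] yaw 1.772 holeA 636 rmax 0.047 uv [331.3  52.6]
dark c [0.3863 0.2206] yaw -1.743 holeA 620 rmax 0.053 uv [238.4 131.6]
```

Request:
carry_out(
  motion=[
    [[-0.0153,0.0546,0],-0.1],
    [[-0.0153,0.0546,-0.05],-0.1],
    [[-0.0153,0.0546,-0.1],-0.1],
    [[-0.0153,0.0546,-0.14],-0.1],
    [[-0.0153,0.0546,-0.17],-0.1],
    [[-0.0153,0.0546,-0.185],-0.1],
    [[-0.0153,0.0546,-0.193],-0.1],
    [[-0.0153,0.0546,-0.197],-0.1],
    [[-0.0153,0.0546,-0.197],-0.1],
  ],
)

```text
time: 9.55
position: [0.3859, 0.2219, 0.0028]
tool_rot: [-3.131, 0.262, -0.001]
ft_force: [0.4, -0.0, 0.7]
grip_width: 0.998
```

Request:
carry_out(
  motion=[
    [[0,0,0],0],
    [[0,0,0],0],
    [[0,0,0],0],
    [[0,0,0],0],
    [[0,0,0],0],
    [[0,0,0],0],
    [[0,0,0],0],
    [[0,0,0],0],
  ],
  grip=1,
  squeeze=20,
)

```text
time: 10.35
position: [0.3855, 0.2222, 0.0027]
tool_rot: [3.131, -0.26, 0.0]
ft_force: [-0.3, -1.8, 3.5]
grip_width: 0.59
```

Request:
carry_out(
  motion=[
    [[0,0,0.02],0],
    [[0,0,0.06],0],
    [[0,0,0.11],0],
    [[0,0,0.13],0],
    [[0.086,-0.205,0.13],-0.012],
    [[0.086,-0.205,0.13],-0.012],
    [[0.086,-0.205,0.13],-0.012],
    [[0.086,-0.205,0.13],-0.012],
    [[0.086,-0.205,0.13],-0.012],
    [[0.086,-0.205,0.13],-0.012],
    [[0.086,-0.205,0.13],-0.012],
    [[0.086,-0.205,0.13],-0.012],
    [[0.086,-0.205,0.13],-0.012],
    [[0.086,-0.205,0.13],-0.012],
  ],
)

```text
time: 11.75
position: [0.4711, 0.0183, 0.1327]
tool_rot: [3.129, -0.276, 0.0]
ft_force: [1.2, -0.6, -1.0]
grip_width: 0.592
```

```bash
python3 - <<'E'
from h import *
s=get_state(); print(s["time"],s["position"],s["tool_rot"],s["grip_width"])
d=grab("wrist","w4"); np.savez("w4.npz",**d)
plates2(d,"dark",z=s["position"][2]+.0015); c=proj(d,[.4715,.0158,.13])[0].astype(int); print(c)
cv2.imwrite("pics/w4c.png",cv2.resize(d["pixels"][c[1]-90:c[1]+90,c[0]-120:c[0]+120],None,fx=3,fy=3,interpolation=cv2.INTER_CUBIC))
E
```

```text
11.75 [0.47108493 0.01831895 0.13266266] [ 3.12907563e+00 -2.75772298e-01  3.62176640e-04] 0.5923805326849957
[253 233]
```

View pics/w4c.png

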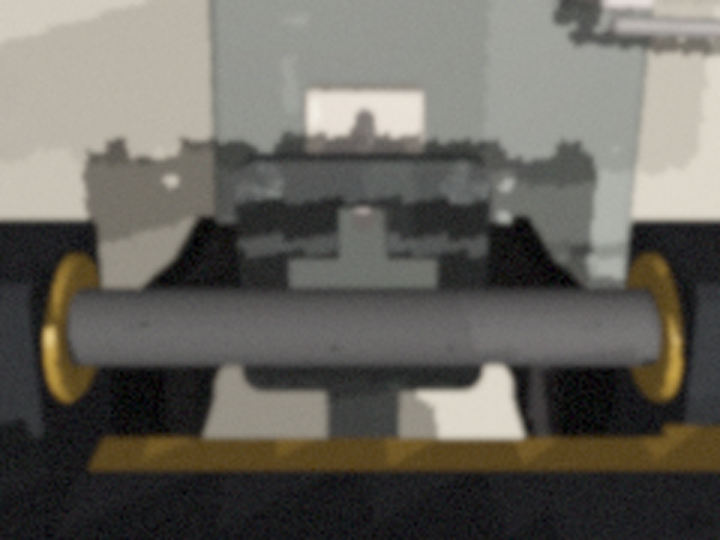

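The plate is held level. Its leading edge is at about image (254,195) and the hole's arm end at about (254,212). Computing the in-hand offset:

```bash
python3 - <<'E'
from h import *
d=dict(np.load("w4.npz")); g=d["pixels"].min(2).astype(int)
print(g[186:222,246]); print(g[186:222,254]); print(g[200,205:305])
yv=np.array([.179,.984])
for v,z,o in((194.8,.137,.026),(195.8,.137,.026),(211.,.137,.016),(211,.130,.016),(212,.137,.016)): print(v,ray(d,[254,v],z)[0]-yv*o)
E
```

```text
[207 189 147 110  98  93  89  80  62  54  65  76  83  90  83  84  86  85
  83  82  81  80  62  52  38  48  68  86  90  92  91  92  95  93  94  97]
[116 111 106 102 100 102 102  92  69  54  62  80  86  92  90  93  94  90
  90  88  90  84  83  74  58  83 123 143 126 105 102 100  99 104 101 109]
[ 80  77  80  79  77  72  81  78  80  83  83  82  82  89  92  98  96  99
 100 100  97  93  87  88  86  88  85  84  86  88  86  87  83  86  85  89
  88  85  84  85  85  83  86  82  84  85  88  91  86  90  91  95  97  94
  97  95  92  97  95  94  96  98  94  96  93  88  84  88  86  87  85  86
  86  82  81  88  85  87  91  96 101 103 104 103  91  85  86  87  85  86
  90  94  94  95 101 106 106 109 104  95]
194.8 [0.47173845 0.01783749]
195.8 [0.47162962 0.01722175]
211.0 [0.47173886 0.01755257]
211 [0.47132637 0.01515045]
212 [0.47162651 0.01691692]
```

Request:
carry_out(
  motion=[
    [[0,-0.001,-0.03],0],
    [[0,-0.001,-0.05],0],
    [[0,-0.001,-0.055],0],
    [[0,-0.001,-0.06],0],
    [[0,-0.001,-0.063],0],
    [[0,-0.001,-0.066],0],
    [[0,-0.001,-0.07],0],
    [[0,-0.001,-0.07],0],
  ],
)

```text
time: 12.6
position: [0.4712, 0.0161, 0.0625]
tool_rot: [3.129, -0.279, -0.0]
ft_force: [-0.2, -0.2, -0.5]
grip_width: 0.587
```

Request:
carry_out(
  motion=[
    [[0,0,-0.008],0],
    [[0,0,-0.016],0],
    [[0,0,-0.024],0],
    [[0,0,-0.03],0],
    [[0,0,-0.033],0],
    [[0,0,-0.033],0],
  ],
)

```text
time: 13.2
position: [0.4712, 0.0164, 0.0292]
tool_rot: [-3.129, 0.279, 0.001]
ft_force: [0.1, 0.3, -0.3]
grip_width: 0.588
```

Request:
carry_out(
  motion=[
    [[0,0,0],0],
    [[0,0,0],0],
    [[0,0,0],0],
    [[0,0,0.01],0],
    [[0,0,0.05],0],
    [[0,0,0.1],0],
    [[0,0,0.15],0],
    [[0,0,0.17],0],
    [[0,-0.04,0.17],0],
    [[0,-0.04,0.17],0],
    [[0,-0.04,0.17],0],
  ],
  grip=-1,
)

```text
time: 14.3
position: [0.4713, -0.0246, 0.2002]
tool_rot: [3.129, -0.283, 0.001]
ft_force: [0.0, 0.3, 0.0]
grip_width: 1.002
```

```bash
python3 - <<'E'
from h import *
s=get_state(); print(s["time"],s["position"],s["tool_rot"],s["ft_force"])
d=grab("wrist","w5"); np.savez("w5.npz",**d)
c=proj(d,[.4715,.0158,.03])[0].astype(int); print(c)
plates2(d,"copper"); t=grab("top","t5"); plates2(t,"dark"); plates2(t,"copper")
cv2.imwrite("pics/w5c.png",cv2.resize(d["pixels"][max(0,c[1]-90):c[1]+90,c[0]-90:c[0]+90],None,fx=3,fy=3,interpolation=cv2.INTER_CUBIC))
E
```

```text
14.3 [ 0.47128565 -0.02456531  0.20015759] [ 3.12862999e+00 -2.82647732e-01  1.07121542e-03] [0.04724319 0.32988291 0.01284786]
[247 144]
dark c [ 0.5181 -0.3142] yaw -1.038 holeA 708 rmax 0.042 uv [338.7 212.9]
```

View pics/w5c.png

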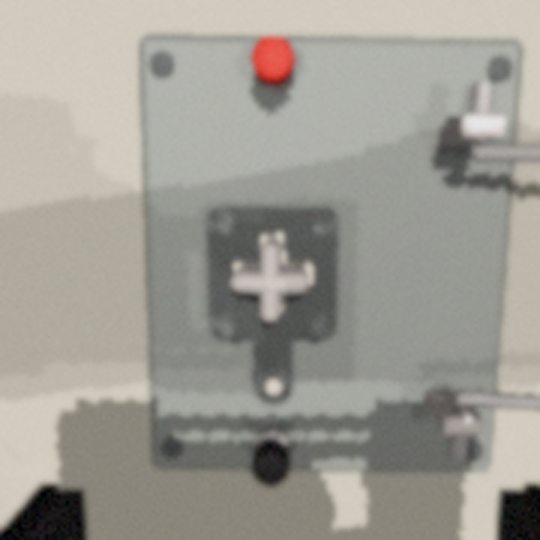

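First dark plate is fully down, flat, tab toward the black post. Next, copper A.

Request:
carry_out(
  motion=[
    [[0.03,0.28,0],0.3],
    [[0.03,0.28,0],0.3],
    [[0.03,0.28,0],0.3],
    [[0.03,0.28,0],0.3],
    [[0.03,0.28,0],0.3],
    [[0.03,0.28,0],0.3],
    [[0.03,0.28,0],0.3],
    [[0.03,0.28,0],0.3],
    [[0.03,0.28,0],0.3],
    [[0.03,0.28,0],0.3],
  ],
)

```text
time: 15.4
position: [0.5017, 0.2544, 0.1995]
tool_rot: [3.135, 0.187, 0.0]
ft_force: [0.1, -0.2, -0.8]
grip_width: 1.0
```

```bash
python3 - <<'E'
from h import *
s=get_state(); print(s["time"],s["position"],s["tool_rot"])
d=grab("wrist","w6"); np.savez("w6.npz",**d); plates2(d,"copper")
E
```

```text
15.4 [0.50173287 0.25442491 0.19951538] [3.13469165e+00 1.87492971e-01 3.11454001e-04]
copper c [0.5049 0.3052] yaw 1.685 holeA 684 rmax 0.041 uv [260.1 133.8]
```

View pics/w6.png

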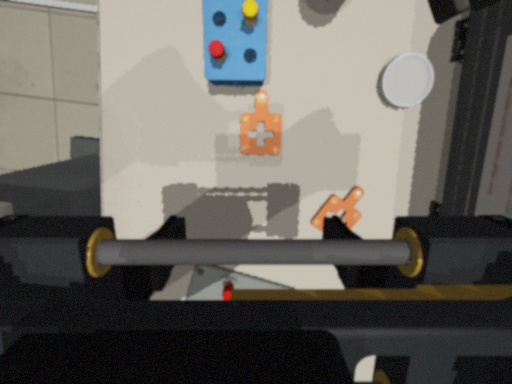

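Request:
carry_out(
  motion=[
    [[0.0032,0.05,-0.04],0],
    [[0.0032,0.05,-0.09],0],
    [[0.0032,0.05,-0.13],0],
    [[0.0032,0.05,-0.16],0],
    [[0.0032,0.05,-0.18],0],
    [[0.0032,0.05,-0.192],0],
    [[0.0032,0.05,-0.197],0],
    [[0.0032,0.05,-0.197],0],
    [[0.0032,0.05,-0.197],0],
  ],
)

```text
time: 16.35
position: [0.5055, 0.3065, 0.0039]
tool_rot: [-3.135, -0.191, -0.003]
ft_force: [0.2, 1.2, 0.8]
grip_width: 1.0
```

Request:
carry_out(
  motion=[
    [[0,0,0],0],
    [[0,0,0],0],
    [[0,0,0],0],
    [[0,0,0],0],
    [[0,0,0],0],
    [[0,0,0],0],
    [[0,0,0],0],
    [[0,0,0],0],
  ],
  grip=1,
  squeeze=20,
)

```text
time: 17.15
position: [0.5046, 0.3062, 0.0026]
tool_rot: [3.136, 0.192, 0.0]
ft_force: [0.3, 0.2, 1.5]
grip_width: 0.597
```

Request:
carry_out(
  motion=[
    [[0,0,0.02],0],
    [[0,0,0.06],0],
    [[0,0,0.1],0],
    [[0,0,0.12],0],
    [[-0.0332,-0.29,0.12],-0.3],
    [[-0.0332,-0.29,0.12],-0.3],
    [[-0.0332,-0.29,0.12],-0.3],
    [[-0.0332,-0.29,0.12],-0.3],
    [[-0.0332,-0.29,0.12],-0.3],
    [[-0.0332,-0.29,0.12],-0.3],
    [[-0.0332,-0.29,0.12],-0.3],
    [[-0.0332,-0.29,0.12],-0.3],
    [[-0.0332,-0.29,0.12],-0.3],
    [[-0.0332,-0.29,0.12],-0.3],
    [[-0.0332,-0.29,0.12],-0.3],
  ],
)

```text
time: 18.65
position: [0.4714, 0.0178, 0.1225]
tool_rot: [-3.129, 0.275, 0.0]
ft_force: [-0.8, 0.3, -0.7]
grip_width: 0.593
```

```bash
python3 - <<'E'
from h import *
s=get_state(); p=s["position"]; print(s["time"],p,2*np.arctan2(s["tool_rot"][1],s["tool_rot"][0]),s["grip_width"])
d=grab("wrist","w7"); np.savez("w7.npz",**d)
m=mask(d,"copper"); v,u=np.nonzero(m); k=v<245; print("copper px",k.sum(),u[k].min(),u[k].max(),v[k].min())
z=p[2]+.0044
for b in range(225,290,8): 
    c=np.nonzero(m[:,b])[0]; print(b,c[:1],ray(d,[b,c[0]],z) if len(c) else "")
r=np.nonzero(m[212])[0]; print("row212",r)
E
```

```text
18.65 [0.47138521 0.01776382 0.12254359] 6.108115019460694 0.5927409347308753
copper px 3884 211 296 148
225 [193] [[0.45974804 0.04700702]]
233 [193] [[0.46447458 0.04617324]]
241 [169] [[0.47190587 0.05968152]]
249 [150] [[0.47849913 0.0697813 ]]
257 [148] [[0.48323217 0.07010899]]
265 [153] [[0.48729301 0.06647855]]
273 [193] [[0.48810824 0.04200415]]
281 [193] [[0.49283517 0.0411703 ]]
289 [194] [[0.49747424 0.03971949]]
row212 [213 214 215 216 217 218 219 220 221 222 223 224 225 226 227 228 229 230
 231 232 233 234 235 236 237 238 239 240 241 242 243 244 245 262 263 264
 265 266 267 268 269 270 271 272 273 274 275 276 277 278 279 280 281 282
 283 284 285 286 287 288 289 290 291 292 293 294 295]
```

```bash
python3 - <<'E'
from h import *
d=dict(np.load("w7.npz")); yv=np.array([.179,.984])
for v,o in((192.5,.026),(147.5,.054)): 
  for z in (.120,.1269): print(v,z,ray(d,[254,v],z)[0]-yv*o)
E
```

```text
192.5 0.12 [0.47196229 0.01683727]
192.5 0.1269 [0.47227995 0.01869502]
147.5 0.12 [0.47180152 0.01684318]
147.5 0.1269 [0.47191645 0.01754929]
```

Request:
carry_out(
  motion=[
    [[-0.0002,-0.001,-0.03],0],
    [[-0.0002,-0.001,-0.042],0],
    [[-0.0002,-0.001,-0.048],0],
    [[-0.0002,-0.001,-0.053],0],
    [[-0.0002,-0.001,-0.057],0],
    [[-0.0002,-0.001,-0.06],0],
    [[-0.0002,-0.001,-0.06],0],
  ],
)

```text
time: 19.4
position: [0.4712, 0.0152, 0.0626]
tool_rot: [3.129, -0.279, 0.0]
ft_force: [-1.3, -0.2, -1.3]
grip_width: 0.592
```

Request:
carry_out(
  motion=[
    [[0,0,-0.008],0],
    [[0,0,-0.016],0],
    [[0,0,-0.022],0],
    [[0,0,-0.026],0],
    [[0,0,-0.026],0],
  ],
)

```text
time: 19.9
position: [0.4708, 0.0154, 0.036]
tool_rot: [-3.129, 0.279, 0.001]
ft_force: [0.8, 0.8, -0.3]
grip_width: 0.593
```

Request:
carry_out(
  motion=[
    [[0,0,0],0],
    [[0,0,0],0],
    [[0,0,0],0],
    [[0,0,0.01],0],
    [[0,0,0.05],0],
    [[0,0,0.1],0],
    [[0,0,0.14],0],
    [[0.04,-0.37,0.165],0],
    [[0.04,-0.37,0.165],0],
    [[0.04,-0.37,0.165],0],
    [[0.04,-0.37,0.165],0],
    [[0.04,-0.37,0.165],0],
    [[0.04,-0.37,0.165],0],
    [[0.04,-0.37,0.165],0],
    [[0.04,-0.37,0.165],0],
    [[0.04,-0.37,0.165],0],
    [[0.04,-0.37,0.165],0],
    [[0.04,-0.37,0.165],0],
  ],
  grip=-1,
)

```text
time: 21.7
position: [0.5117, -0.3528, 0.2022]
tool_rot: [-3.129, 0.275, -0.001]
ft_force: [-0.6, 0.3, -0.5]
grip_width: 1.002
```

```bash
python3 - <<'E'
from h import *
s=get_state(); print(s["time"],s["position"],2*np.arctan2(s["tool_rot"][1],s["tool_rot"][0]),s["joint_positions"])
d=grab("wrist","w8"); np.savez("w8.npz",**d); plates2(d,"dark"); plates2(d,"dark",vmax=130)
E
```

```text
21.7 [ 0.51170047 -0.35279068  0.20215771] 6.10771748442291 [ 1.10510157  0.34255011 -0.68046514  1.53593816  0.21810549  1.340302
  0.22772398]
dark c [ 0.5195 -0.3152] yaw -1.088 holeA 676 rmax 0.045 uv [254.  143.2]
dark c [ 0.5193 -0.3153] yaw -1.040 holeA 582 rmax 0.053 uv [253.8 143.3]
```

View pics/w8.png

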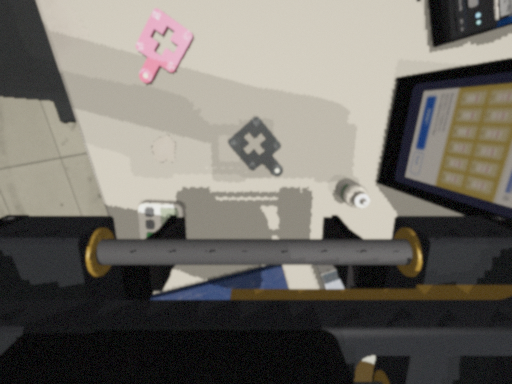

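Request:
carry_out(
  motion=[
    [[0.0078,0.0376,0],0.706],
    [[0.0078,0.0376,0],0.706],
    [[0.0078,0.0376,0],0.706],
    [[0.0078,0.0376,0],0.706],
    [[0.0078,0.0376,-0.04],0.706],
    [[0.0078,0.0376,-0.08],0.706],
    [[0.0078,0.0376,-0.12],0.706],
    [[0.0078,0.0376,-0.15],0.706],
    [[0.0078,0.0376,-0.175],0.706],
    [[0.0078,0.0376,-0.19],0.706],
    [[0.0078,0.0376,-0.198],0.706],
    [[0.0078,0.0376,-0.1995],0.706],
    [[0.0078,0.0376,-0.1995],0.706],
  ],
)

```text
time: 23.05
position: [0.5197, -0.3173, 0.0031]
tool_rot: [3.031, 0.82, 0.002]
ft_force: [1.0, 0.4, 0.3]
grip_width: 1.001
```

Request:
carry_out(
  motion=[
    [[0,0,0],0],
    [[0,0,0],0],
    [[0,0,0],0],
    [[0,0,0],0],
    [[0,0,0],0],
    [[0,0,0],0],
    [[0,0,0],0],
    [[0,0,0],0],
  ],
  grip=1,
  squeeze=20,
)

```text
time: 23.85
position: [0.519, -0.3172, 0.0022]
tool_rot: [3.033, 0.82, 0.0]
ft_force: [-0.2, -0.2, 0.7]
grip_width: 0.597
```

Request:
carry_out(
  motion=[
    [[0,0,0.02],0],
    [[0,0,0.06],0],
    [[0,0,0.1],0],
    [[0,0,0.12],0],
    [[-0.0478,0.331,0.12],-0.708],
    [[-0.0478,0.331,0.12],-0.708],
    [[-0.0478,0.331,0.12],-0.708],
    [[-0.0478,0.331,0.12],-0.708],
    [[-0.0478,0.331,0.12],-0.708],
    [[-0.0478,0.331,0.12],-0.708],
    [[-0.0478,0.331,0.12],-0.708],
    [[-0.0478,0.331,0.12],-0.708],
    [[-0.0478,0.331,0.12],-0.708],
    [[-0.0478,0.331,0.12],-0.708],
    [[-0.0478,0.331,0.12],-0.708],
    [[-0.0478,0.331,0.12],-0.708],
  ],
)

```text
time: 25.45
position: [0.4712, 0.0126, 0.1219]
tool_rot: [-3.128, 0.286, 0.0]
ft_force: [-0.6, 0.6, -0.4]
grip_width: 0.592
```

```bash
python3 - <<'E'
from h import *
s=get_state(); p=s["position"]; print(s["time"],p,2*np.arctan2(s["tool_rot"][1],s["tool_rot"][0])-2*np.pi,s["grip_width"])
d=grab("wrist","w9"); np.savez("w9.npz",**d); g=d["pixels"].min(2).astype(int)
print(g[184:222,240]); print(g[184:222,254]); print(g[204,205:305])
cv2.imwrite("pics/w9c.png",cv2.resize(d["pixels"][120:270,174:334],None,fx=4,fy=4,interpolation=cv2.INTER_CUBIC))
yv=np.array([.179,.984])
for v,z,o in((196,p[2]+.0048,.026),(193,p[2]-.0022,.026)): print(v,ray(d,[254,v],z)[0]-yv*o,ray(d,[254,v+1],z)[0]-yv*o)
E
```

```text
25.45 [0.47121726 0.0125894  0.12191229] -0.18227152187929185 0.5920599218514266
[82 83 69 53 43 50 51 60 74 84 88 84 88 88 85 89 84 84 85 88 83 84 86 84
 80 74 55 44 39 30 40 44 39 42 41 37 37 43]
[119 120 124 119 101  73  62  63  76  85  88  85  88  86  88  84  89  92
  91  92  92  91  96  96  95 105 125 150 172 181 173 159 123  90  69  49
  53  63]
[ 79  80  87  83  84  85  84  81  87  86  89  88  89  97 103 103 103 110
 112 110 108 103  90  87  85  80  86  83  86  85  88  83  85  87  87  83
  86  85  84  85  85  86  85  87  85  88  85  84  85  92  98  92  93  95
  96  96  93  91  94  97  94  97  94  95  94  91  86  85  86  86  85  85
  84  89  90  95 107 113 109 101  97  90  93  95  97 100 110 113 111 103
  95  98 101 103 105 107 110 122 142 150]
196 [0.47193463 0.01148251] [0.47182185 0.01086782]
193 [0.47193154 0.01142163] [0.47181445 0.0107834 ]
```

View pics/w9c.png

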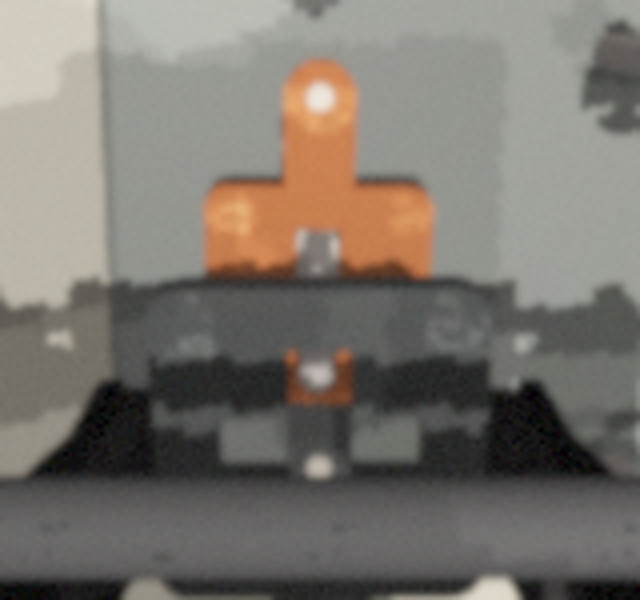

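Copper 1 lies flat with its tab toward red. The held dark plate's edge is at v≈192, so its centre is ≈(0.472,0.014). I'll shift +1 mm and insert.

Request:
carry_out(
  motion=[
    [[-0.0002,0.0012,-0.03],0],
    [[-0.0002,0.0012,-0.042],0],
    [[-0.0002,0.0012,-0.048],0],
    [[-0.0002,0.0012,-0.053],0],
    [[-0.0002,0.0012,-0.057],0],
    [[-0.0002,0.0012,-0.06],0],
    [[-0.0002,0.0012,-0.06],0],
  ],
)

```text
time: 26.2
position: [0.471, 0.0149, 0.0621]
tool_rot: [3.129, -0.282, 0.0]
ft_force: [0.5, 0.4, -1.5]
grip_width: 0.595
```

Request:
carry_out(
  motion=[
    [[0,0,-0.006],0],
    [[0,0,-0.012],0],
    [[0,0,-0.017],0],
    [[0,0,-0.019],0],
    [[0,0,-0.019],0],
  ],
)

```text
time: 26.7
position: [0.4705, 0.015, 0.0426]
tool_rot: [-3.129, 0.282, 0.002]
ft_force: [-0.7, -1.2, -1.5]
grip_width: 0.591
```

Request:
carry_out(
  motion=[
    [[0,0,0],0],
    [[0,0,0],0],
    [[0,0,0],0],
    [[0,0,0.01],0],
    [[0,0,0.05],0],
    [[0,0,0.1],0],
    [[0,0,0.14],0],
    [[0.131,0.143,0.157],-0.27],
    [[0.131,0.143,0.157],-0.27],
    [[0.131,0.143,0.157],-0.27],
    [[0.131,0.143,0.157],-0.27],
    [[0.131,0.143,0.157],-0.27],
    [[0.131,0.143,0.157],-0.27],
    [[0.131,0.143,0.157],-0.27],
    [[0.131,0.143,0.157],-0.27],
  ],
  grip=-1,
)

```text
time: 28.2
position: [0.6015, 0.1566, 0.2004]
tool_rot: [3.061, -0.703, 0.001]
ft_force: [-0.0, -0.8, 0.2]
grip_width: 1.0
```

```bash
python3 - <<'E'
from h import *
s=get_state(); print(s["time"],s["position"],2*np.arctan2(s["tool_rot"][1],s["tool_rot"][0]))
d=grab("wrist","w10"); np.savez("w10.npz",**d); plates2(d,"copper"); show(d,["copper"])
E
```

```text
28.2 [0.60154184 0.15657392 0.20036195] -0.45127239845225287
copper c [0.6232 0.2034] yaw 1.016 holeA 678 rmax 0.041 uv [252.5 132.8]
copper c [0.6212 0.2005] yaw 0.931 A 2611 ratio 1.19 far 0.0356 uv [253. 131.]
```

```bash
python3 - <<'E'
from h import *
d=dict(np.load("w10.npz"))
cv2.imwrite("pics/w10c.png",cv2.resize(d["pixels"][70:190,172:332],None,fx=4,fy=4,interpolation=cv2.INTER_CUBIC))
m=mask(d,"copper")[70:190,172:332]; c=max(cv2.findContours(m,0,cv2.CHAIN_APPROX_NONE)[0],key=cv2.contourArea)[:,0]+[172,70]
P=ray(d,c,.007)
for a in np.linspace(-.65,-.25,9):
    ex=np.array([np.cos(a),np.sin(a)]); q=np.sort((P-[.6232,.2034])@ex); print(round(a,2),np.sum(abs(q-q[3])<.0012)+np.sum(abs(q-q[-4])<.0012),(q[0]+q[-1])/2,np.ptp(q))
E
```

```text
-0.65 23 9.533494778386428e-05 0.05423451430845641
-0.6 26 -1.0869724836645722e-05 0.052987915972035074
-0.55 39 -0.00011704722880590858 0.051608875441256835
-0.5 64 -0.00020952227214032781 0.05012765940629791
-0.45 63 -0.0001923103588231511 0.0501527270185021
-0.4 39 -0.00032976165751740123 0.05184320334470319
-0.35 29 -0.00028302590300725676 0.05377082430355519
-0.3 23 -0.00023558273113663368 0.05556404620495227
-0.25 19 -0.0001875507251272862 0.05721838692803284
```

View pics/w10c.png

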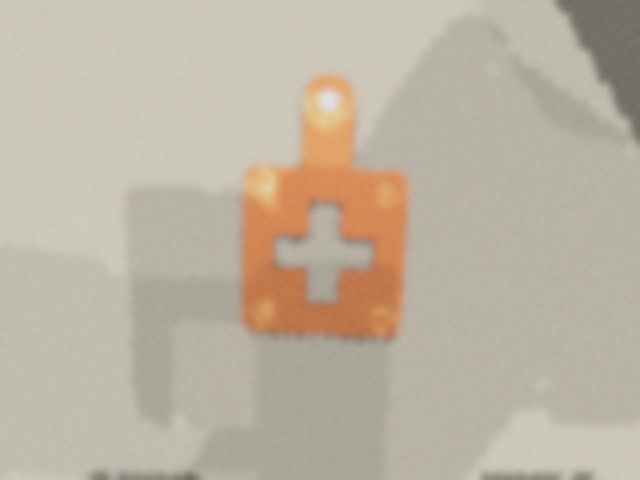

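```bash
python3 - <<'E'
from h import *
d=dict(np.load("w10.npz")); t=dict(np.load("top0.npz"))
print(ray(d,[[314,72],[332,105]],0)); print(ray(t,[[200,138],[160,147],[100,152]],0))
E
```

```text
[[0.72334989 0.23631776]
 [0.72897085 0.19045466]]
[[0.78502544 0.16976572]
 [0.7525877  0.30984113]
 [0.73481003 0.51864737]]
```

Request:
carry_out(
  motion=[
    [[0.0217,0.0458,-0.04],-0.022],
    [[0.0217,0.0458,-0.09],-0.022],
    [[0.0217,0.0458,-0.13],-0.022],
    [[0.0217,0.0458,-0.16],-0.022],
    [[0.0217,0.0458,-0.18],-0.022],
    [[0.0217,0.0458,-0.192],-0.022],
    [[0.0217,0.0458,-0.198],-0.022],
    [[0.0217,0.0458,-0.198],-0.022],
    [[0.0217,0.0458,-0.198],-0.022],
  ],
)

```text
time: 29.15
position: [0.6248, 0.2042, 0.0038]
tool_rot: [-3.053, 0.735, -0.004]
ft_force: [-0.6, 0.7, -0.9]
grip_width: 1.004
```

Request:
carry_out(
  motion=[
    [[0,0,0],0],
    [[0,0,0],0],
    [[0,0,0],0],
    [[0,0,0],0],
    [[0,0,0],0],
    [[0,0,0],0],
    [[0,0,0],0],
    [[0,0,0],0],
  ],
  grip=1,
  squeeze=20,
)

```text
time: 29.95
position: [0.6236, 0.2038, 0.0021]
tool_rot: [3.054, -0.734, 0.0]
ft_force: [-0.7, 0.1, 0.8]
grip_width: 0.593
```

Request:
carry_out(
  motion=[
    [[0,0,0.02],0],
    [[0,0,0.06],0],
    [[0,0,0.1],0],
    [[0,0,0.12],0],
    [[-0.1528,-0.188,0.12],0.292],
    [[-0.1528,-0.188,0.12],0.292],
    [[-0.1528,-0.188,0.12],0.292],
    [[-0.1528,-0.188,0.12],0.292],
    [[-0.1528,-0.188,0.12],0.292],
    [[-0.1528,-0.188,0.12],0.292],
    [[-0.1528,-0.188,0.12],0.292],
    [[-0.1528,-0.188,0.12],0.292],
    [[-0.1528,-0.188,0.12],0.292],
    [[-0.1528,-0.188,0.12],0.292],
  ],
)

```text
time: 31.35
position: [0.4713, 0.0179, 0.1223]
tool_rot: [-3.128, 0.276, -0.0]
ft_force: [-0.0, -0.5, -0.6]
grip_width: 0.594
```

```bash
python3 - <<'E'
from h import *
s=get_state(); p=s["position"]; print(s["time"],p,2*np.arctan2(s["tool_rot"][1],s["tool_rot"][0]),s["grip_width"])
d=grab("wrist","w11"); np.savez("w11.npz",**d); m=mask(d,"copper"); yv=np.array([.179,.984])
for b in (220,233,250,254,275,288): print(b,np.nonzero(m[:,b])[0][:3])
for v,o in((192.5,.026),(147.5,.054)): print(v,ray(d,[254,v],p[2]-.0021)[0]-yv*o,ray(d,[254,v+1],p[2]-.0021)[0]-yv*o)
E
```

```text
31.35 [0.47131009 0.01788183 0.12225236] 6.1069019028282066 0.5943536791796754
220 [194 195 196]
233 [193 194 195]
250 [143 144 145]
254 [142 143 144]
275 [193 194 195]
288 [193 194 195]
192.5 [0.47193955 0.01709117] [0.47182652 0.0164534 ]
147.5 [0.47179771 0.01701938] [0.47169389 0.01643356]
```

Request:
carry_out(
  motion=[
    [[-0.0004,-0.002,-0.03],0],
    [[-0.0004,-0.002,-0.042],0],
    [[-0.0004,-0.002,-0.048],0],
    [[-0.0004,-0.002,-0.053],0],
    [[-0.0004,-0.002,-0.057],0],
    [[-0.0004,-0.002,-0.06],0],
    [[-0.0004,-0.002,-0.06],0],
  ],
)

```text
time: 32.1
position: [0.4708, 0.0142, 0.0622]
tool_rot: [-3.128, 0.282, -0.001]
ft_force: [0.4, 1.4, -1.2]
grip_width: 0.593
```

Request:
carry_out(
  motion=[
    [[0,0,-0.006],0],
    [[0,0,-0.01],0],
    [[0,0,-0.0122],0],
    [[0,0,-0.0122],0],
  ],
)

```text
time: 32.5
position: [0.4703, 0.0143, 0.0495]
tool_rot: [-3.128, 0.282, 0.0]
ft_force: [1.2, 3.0, -1.6]
grip_width: 0.594
```

Release, lift, and inspect the stack and the whole table.

Request:
carry_out(
  motion=[
    [[0,0,0],0],
    [[0,0,0],0],
    [[0,0,0],0],
    [[0,0,0.01],0],
    [[0,0,0.05],0],
    [[0,0,0.1],0],
    [[0,0,0.15],0],
    [[0,-0.04,0.15],0],
    [[0,-0.04,0.15],0],
    [[0,-0.04,0.15],0],
    [[0,-0.04,0.15],0],
  ],
  grip=-1,
)

```text
time: 33.6
position: [0.4701, -0.0255, 0.1997]
tool_rot: [-3.129, 0.281, 0.001]
ft_force: [-0.4, -0.6, 0.4]
grip_width: 1.0
```

```bash
python3 - <<'E'
from h import *
s=get_state(); print(s["time"],s["position"])
d=grab("wrist","w12"); np.savez("w12.npz",**d); plates2(d,"copper",z=.051)
t=grab("top","t12"); c=grab("scene","s12"); np.savez("s12.npz",**c)
a=cv2.resize(d["pixels"][60:240,150:350],(400,360)); a=cv2.copyMakeBorder(a,0,24,0,0,cv2.BORDER_CONSTANT)
o=proj(c,[.4715,.0155,.04])[0].astype(int); b=cv2.resize(c["pixels"][o[1]-48:o[1]+48,o[0]-48:o[0]+48],(384,384),interpolation=cv2.INTER_CUBIC)
cv2.imwrite("pics/c12.png",np.hstack([a,b])); cv2.imwrite("pics/t12c.png",cv2.resize(t["pixels"][90:300,70:440],(740,420),interpolation=cv2.INTER_CUBIC))
E
```

```text
33.6 [ 0.47010529 -0.02546281  0.19972472]
copper c [0.4713 0.0142] yaw 1.356 holeA 593 rmax 0.043 uv [247.9 146.4]
```

View pics/c12.png

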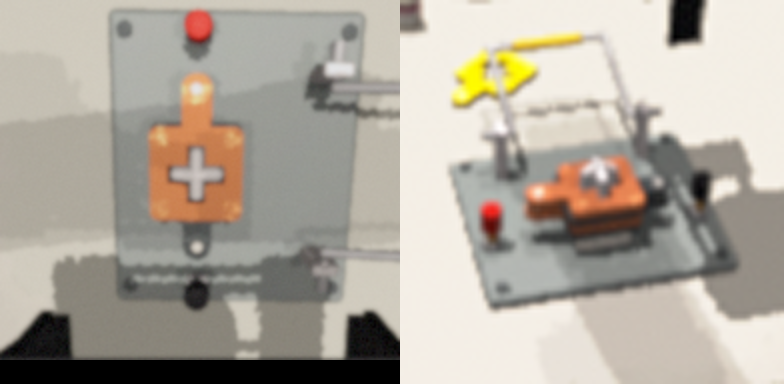

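View pics/t12c.png

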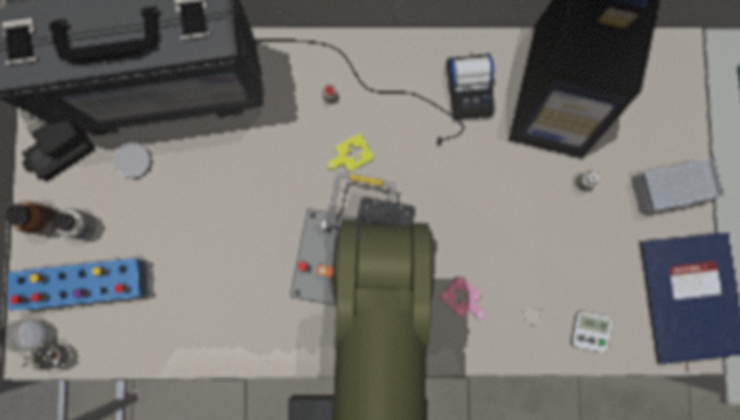

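The stack is level with tabs at the right posts, no plates remain on the table, and the bystanders are in place. Now to shut the bail.

Request:
carry_out(
  motion=[
    [[0.05,0.0135,0],0],
    [[0.1,0.0135,0],0],
    [[0.158,0.0135,0],0],
    [[0.158,0.0135,0],0],
    [[0.158,0.0135,-0.03],0],
    [[0.158,0.0135,-0.07],0],
    [[0.158,0.0135,-0.11],0],
    [[0.158,0.0135,-0.135],0],
    [[0.158,0.0135,-0.148],0],
    [[0.158,0.0135,-0.148],0],
    [[0.158,0.0135,-0.148],0],
  ],
)

```text
time: 34.85
position: [0.6292, -0.0121, 0.053]
tool_rot: [-3.128, 0.282, -0.002]
ft_force: [0.1, -0.8, -0.1]
grip_width: 0.998
```

Request:
carry_out(
  motion=[
    [[0,0,0],0],
    [[0,0,0],0],
    [[0,0,0],0],
    [[0,0,0],0],
    [[0,0,0],0],
    [[0,0,0],0],
    [[0,0,0],0],
    [[0,0,0],0],
    [[0,0,0],0],
    [[0,0,0],0],
    [[0,0,0],0],
    [[0,0,0],0],
    [[0,0,0],0],
    [[0,0,0],0],
  ],
  grip=1,
  squeeze=10,
)

```text
time: 36.25
position: [0.628, -0.0126, 0.0517]
tool_rot: [3.129, -0.282, -0.001]
ft_force: [-2.1, 1.2, 0.8]
grip_width: 0.109
```

```bash
python3 - <<'E'
import numpy as np
q0=2.45
for q in np.linspace(q0,0.0,21)[1:]:
    dx=-.086*(np.cos(.51+q)-np.cos(.51+q0)); dz=.086*(np.sin(.51+q)-np.sin(.51+q0))
    print("[[%.3f, %.3f, %.3f], 0],"%(dx*.984,-dx*.181,dz),end=" ")
E
```

```text
[[-0.002, 0.000, 0.010], 0], [[-0.006, 0.001, 0.020], 0], [[-0.011, 0.002, 0.029], 0], [[-0.017, 0.003, 0.038], 0], [[-0.024, 0.004, 0.046], 0], [[-0.032, 0.006, 0.053], 0], [[-0.040, 0.007, 0.059], 0], [[-0.050, 0.009, 0.063], 0], [[-0.059, 0.011, 0.067], 0], [[-0.069, 0.013, 0.069], 0], [[-0.080, 0.015, 0.070], 0], [[-0.090, 0.017, 0.070], 0], [[-0.100, 0.018, 0.069], 0], [[-0.110, 0.020, 0.066], 0], [[-0.120, 0.022, 0.062], 0], [[-0.129, 0.024, 0.057], 0], [[-0.137, 0.025, 0.051], 0], [[-0.145, 0.027, 0.043], 0], [[-0.151, 0.028, 0.035], 0], [[-0.157, 0.029, 0.026], 0],
```

Request:
carry_out(
  motion=[
    [[-0.002,0,0.01],0],
    [[-0.006,0.001,0.02],0],
    [[-0.011,0.002,0.029],0],
    [[-0.017,0.003,0.038],0],
    [[-0.024,0.004,0.046],0],
    [[-0.032,0.006,0.053],0],
    [[-0.04,0.007,0.059],0],
    [[-0.05,0.009,0.063],0],
    [[-0.059,0.011,0.067],0],
    [[-0.069,0.013,0.069],0],
    [[-0.08,0.015,0.07],0],
    [[-0.09,0.017,0.07],0],
    [[-0.1,0.018,0.069],0],
    [[-0.11,0.02,0.066],0],
    [[-0.12,0.022,0.062],0],
    [[-0.129,0.024,0.057],0],
    [[-0.137,0.025,0.051],0],
    [[-0.145,0.027,0.043],0],
    [[-0.151,0.028,0.035],0],
    [[-0.157,0.029,0.026],0],
  ],
)

```text
time: 38.25
position: [0.471, 0.0161, 0.0771]
tool_rot: [3.128, -0.283, 0.0]
ft_force: [3.5, 1.8, 10.9]
grip_width: 0.11
```

Request:
carry_out(
  motion=[
    [[0,0,0],0],
    [[0,0,0],0],
    [[0,0,0],0],
  ],
)

```text
time: 38.55
position: [0.4716, 0.0159, 0.0776]
tool_rot: [3.129, -0.283, 0.0]
ft_force: [3.1, 1.3, -4.2]
grip_width: 0.112
```

Request:
carry_out(
  motion=[
    [[0,0,0],0],
    [[0,0,0],0],
    [[0,0,0],0],
    [[0,0,0],0],
    [[0,0,0],0],
    [[0,0,0.01],0],
    [[0,0,0.05],0],
    [[0,0,0.1],0],
    [[0,0,0.14],0],
    [[0,-0.06,0.14],0],
    [[0,-0.06,0.14],0],
    [[0,-0.06,0.14],0],
    [[0,-0.06,0.14],0],
  ],
  grip=-1,
)

```text
time: 39.85
position: [0.4712, -0.0425, 0.2177]
tool_rot: [-3.128, 0.281, 0.001]
ft_force: [-0.3, 1.1, -0.5]
grip_width: 1.0
```

```bash
python3 - <<'E'
from h import *
s=get_state(); print(s["time"],s["position"],s["ft_force"])
d=grab("wrist","w13"); blob(d,"yellow",.092,np.array([.47,.015]),20); blob(d,"red",.046,np.array([.47,.015]),20)
c=grab("scene"); blob(c,"yellow",.092,np.array([.47,.015]),20)
a=cv2.resize(d["pixels"][40:220,150:350],(400,360)); a=cv2.copyMakeBorder(a,0,24,0,0,cv2.BORDER_CONSTANT)
o=proj(c,[.4715,.0155,.05])[0].astype(int); b=cv2.resize(c["pixels"][o[1]-48:o[1]+48,o[0]-48:o[0]+48],(384,384),interpolation=cv2.INTER_CUBIC)
cv2.imwrite("pics/c13.png",np.hstack([a,b]))
E
```

```text
39.85 [ 0.4712166  -0.04253497  0.21768519] [-0.29872576  1.14544462 -0.49128067]
yellow px 512 uv [244. 131.] xy [0.4721 0.0156]
red px 154 uv [245.5  59.8] xy [0.4865 0.0904]
yellow px 54 uv [273.4 209.6] xy [0.4699 0.013 ]
```

View pics/c13.png

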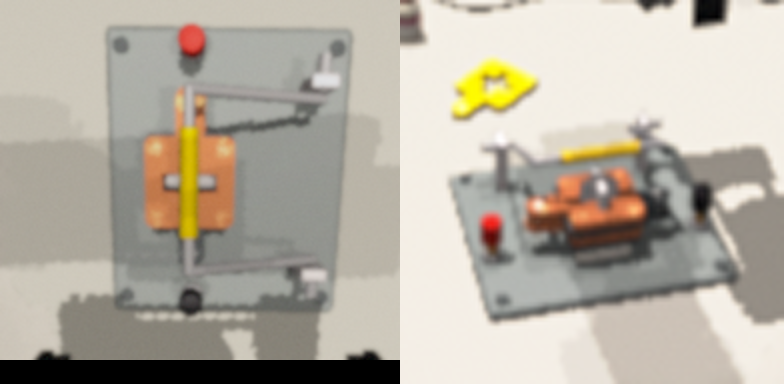

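The sleeve sits at (0.472, 0.0156), directly over the hub, so the bail is shut. The alternating stack is unchanged.

```bash
python3 -c "
from bench import ticket; print(ticket.close_job())"
```

```text
the job is handed in; nothing more can be done
None
```

The job is done and handed in at about 40 s of robot time. I swung the bail fully back and stacked the four plates present (two dark, two copper) on the hub, dark, copper, dark, copper from the bottom up. Dark tabs point to the black post and copper tabs to the red post. I then swung the bail shut over the stack.

**Last checks**
- **Plates:** the top plate's centre measured about 1.5 mm from the hub axis, and each plate was released within about 1 mm of its seated height. The stack looked level with the tabs in the right directions.
- **Bail:** the wrist camera put the sleeve within 1 mm of the hub axis, so the bail angle is about 0. The scene camera differed by about 3 mm.
- **Table:** the top view after stacking showed no plates left over and the other things where they were, though the arm hid part of it. The arm stood clear at the end.

No check failed. The seating of the lower plates was judged from pictures and release heights, not measured directly after the bail was shut.

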